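# Drive a seized hinge pin out with a drift punch

## Task

The brass pin in the door hinge that stands in the blue fixture is seized. Take the red drift punch from its stand, feel for the bore with the punch and gently push the pin down with it until at least 20 mm of extra pin has come out below, enough for pliers; never lean on the hinge or pin hard (30 N at most). Then put the punch back in its stand, upright and fully down, let go, and leave the other things on the bench alone.

Things in the scene. Friction and masses are not known exactly. Their poses are not given: they have to be found in the camera images.
- fixture: blue steel bench fixture, fixed: base plate 110 (x) by 130 (y) by 12 mm, two uprights 100 mm high at y = +-52 mm that hold the white leaves of an upright aluminium hinge barrel (outer diameter 32 mm, 60 mm high, its underside 55 mm and its flat top 115 mm above the bench). Origin: centre of the base's underside, z up
- hinge_top (a point): nominal centre of the hinge barrel's top face, 115 mm above the bench, fixed to the fixture. The hinge is clamped off-centre: the true axis of barrel, bore and pin lies 4 to 5.2 mm off this point, in any horizontal direction, and does not give when pushed. The bore is vertical, 9 mm in diameter, sharp edged, through; the pin's top end lies 5 mm plus the pin's joint value below the top face
- pin (a joint): how far the brass pin (diameter 8.2 mm, 60 mm long, upright in the bore) has been driven down, m. 0: 5 mm of it stands out below the barrel; 0.030: hard stop. At the start 0 to 0.004. It stays where it is left; friction about 11 N plus 150 N per m/s of speed resist it
- punch_mid (a point): centre of the grip of the drift punch, a loose upright tool of 90 g or so: round red grip, diameter 14 mm, from 35 mm below this point to 40 mm above it; below it a round steel nose, diameter 6.6 mm, 45 mm long, whose flat tip is 80 mm below this point. z runs up along the punch. At the start it stands in the stand with this point 90 mm above the bench
- stand_hole (a point): mouth of the hole in the fixed black stand block (80 by 70 by 55 mm high), at the centre of its top face, 55 mm above the bench. Hole diameter 10 mm with a small chamfer, 52 mm deep; the punch's nose goes in and its red grip's lower end rests on the top face, so that point punch_mid is 35 mm above this point when fully down
- meter: bystander: loose orange multimeter lying flat, 75 by 50 by 36 mm, origin at the centre of its underside; leave alone
- tape: bystander: loose white ring of tape lying flat, diameter 60 mm, 19 mm high, origin at the centre of its underside; leave alone
- oil: bystander: loose small amber bottle, diameter 38 mm, 75 mm high, origin at the centre of its underside; leave alone
Mind the look-alikes: they are no part of the job. There is more than one size of the part that bears stand_hole; the job needs the middle-sized.

How it is judged:
By the outcome, as a careful person would: the job done as asked, in the order asked, and still so for the second after the job is handed in, with the robot touching nothing.
It also fails if it takes over 64 s, if anything falls off the work surface, if the arm or the gripper's body presses on something with over 40 N, if the wrist force passes 120 N, or if a joint passes its speed limit or range.

## Robot

A 7-joint arm with a two-finger parallel gripper is mounted at the origin on the work surface. World frame = base frame: x ahead of the robot, y to its left, z up, the work surface at z = 0. Lengths are in m, angles in rad, forces in N, time in s.
With the tool pointing down it reaches from about 0.35 to 0.9 m from the base axis. Payload 8.1 kg.
Tool frame: the origin (TCP) lies midway between the tips of the shut fingers; the grasp point (between the pads) lies 19 mm behind it; z points along the fingers, y is the line along which they close (so a half turn about z gives the same grasp; the last joint's range is limited). The gripper opens to 92 mm and grips with 3 to 60 N. Pads are 19 mm wide; open, the fingers measure 130 mm over their backs; the gripper's body (75 mm by 190 mm) begins 47 mm behind the grasp point.
Start: joints at [-1.419, 0.434, 0.025, 1.573, -0.012, 1.134, -0.075], TCP at [0.158, 0.605, 0.227] pointing down, gripper open.
Joint ranges: [-2.62, 2.62], [-0.44, 2.09], [-1.27, 1.32], [0.08, 2.57], [-1.32, 4.46], [0.12, 2], [-2.74, 2.74]. Speed limits (rad/s): [2.22, 2.22, 3.01, 3.01, 3.14, 3.14, 3.14].

## Interface

Orientations are given as a 3x3 rotation matrix whose columns are the frame's x, y, z axes.
In Python, from bench import bot, viewer, search_frame, cut_out, landmark_of gives the robot as it stands.
- The arm moves only by the tool carry_out, never from a script. Its argument "deltas" is a list of rows, each an object of numbers: "x", "y", "z": the shift along the tool's x, y, z in units of 0.04 m (1.0 is 0.04 m); "wx", "wy", "wz": the turn, a rotation vector about the tool's x, y, z in units of 0.08 rad (1.0 is 0.08 rad). A call has exactly 10 rows; each row shifts and turns the commanded pose from where the row before left it, along the tool's axes as they then stand; what a row does not reach is not made up. A row lasts 1/12 s, in which the tool goes at most 41.7 mm and 7.16 degrees, less where a joint would pass 70% of its speed; a pose out of reach is approached as far as the arm can. A call with a number of a shift or a turn outside -1 to 1 is refused whole. A call with a gripper value outside its range is refused whole. "fingers" is the opening, from 0 (shut) to 1 (fully open), set as the call begins (left out, the last holds). The fingers move at their own pace and stop on an object; "newtons" is the grip in N (left out, the last holds). Time passes only in rows, so rows that do not move let the fingers close, or fill a call up. It gives the time, the measured TCP pose, the force, the opening and the grip force at its end, in the units of the state.
- bot.get_state(): the state, without advancing time (a new reading comes with each control period).
- viewer.grab_frame(name): name is "side" or "top"; returns the picture (384x512x3 uint8, red, green, blue); there is no depth.
- viewer.camera_info(name): a dict with "intrinsics" (3x3 intrinsics, pixels), "T" (4x4, takes a point from camera to world coordinates). Camera axes: x right, y up, looking along -z (the intrinsics and any distortion apply to the point x, -y, -z); pixel columns grow to the right and rows downward; lengths in m; the calibration is good to about 2 mm. A picture is of the moment at which its call begins. camera_info takes no time and is no camera call.
- bot.job_done(): hands the job in; it is judged then, once.
Trained networks look in the newest picture that a camera, given by its name, has taken for a name from the list of things; names that differ only in an ending like _2 or _b are one class to them, and where a whole thing is asked for, a point or a joint stands for the part that bears it (a point fixed in the world has none). Each returns a list of dicts, best first, with "p" (0 to 1); they miss things now and then, are a little off and sometimes report something else, mostly with a low value. They report only what shows in the picture. A call takes as long as a camera call. They do not tell look-alikes from the thing itself.
- search_frame(camera, label): "position" ([x, y, z] in m, in world coordinates, good to about 4 mm: the middle of the surface that is visible of it).
- cut_out(camera, label): "pixels" (384x512 bool, what is visible of it).
- landmark_of(camera, label): "position" ([x, y, z] in m, in world coordinates, good to about 4 mm: a listed point, or the origin of a listed thing).
The state is a dict: "clock": time; "qpos": joint angles; "dq": joint speeds; "joint_efforts": joint torques, N m; "tcp_pos": TCP position; "tcp_rot": TCP orientation; "contact_force": force on the tool from outside, world axes, zero at the start; "wrist_torque": the same for the moment, N m; "gripper_width": finger opening in m; "finger_force": force on a finger pad.
Only numpy, scipy, OpenCV 4.12 (cv2) and the standard library are available. Lean on these libraries where they do the work, as an engineer would, in place of code of your own. Each camera call takes 0.05 s, during which the arm holds its last target. There are 200 camera calls.

## Working session

There is one attempt and no reset: what is moved stays moved. The work goes in short steps, Python scripts to look and compute and a tool call to move; the robot and the scene stay as the last step left them, time stands still between calls to the robot, and variables do not carry over. Pictures are saved under pics/ and viewed, at most 10 in all, crops included, and the job is handed in when it is done.

Besides the shell and the picture viewer there is one more tool, called after "Request:" by a JSON object that holds its "method" and its "body". carry_out: Moves the arm, as the interface text tells. Its arguments: {"type":"object","properties":{"deltas":{"type":"array"},"fingers":{"type":"number"},"newtons":{"type":"number"}},"required":["deltas"]}

```bash
mkdir -p pics; cat > h.py <<'E'
import numpy as np, cv2
from bench import bot, viewer, search_frame, cut_out, landmark_of
def ray(cam,u,v):
    i=viewer.camera_info(cam);K=np.array(i['intrinsics']);T=np.array(i['T'])
    d=np.linalg.inv(K)@[u,v,1]; d=T[:3,:3]@[d[0],-d[1],-d[2]]; return T[:3,3],d
def atz(cam,u,v,z):
    o,d=ray(cam,u,v); return o+d*(z-o[2])/d[2]
def proj(cam,p):
    i=viewer.camera_info(cam);K=np.array(i['intrinsics']);T=np.linalg.inv(np.array(i['T']))
    c=T[:3,:3]@p+T[:3,3]; q=K@[c[0],-c[1],-c[2]]; return q[:2]/q[2]
E
python3 - <<'E'
from h import *
s=bot.get_state();print({k:np.round(v,3) for k,v in s.items()})
ims=[]
for c in("top","side"):
    f=viewer.grab_frame(c);cv2.imwrite(f'pics/{c}0.png',f[...,::-1])
    print(c,viewer.camera_info(c))
    for l in("fixture","hinge_top","punch_mid","stand_hole"):
        print(l,[(np.round(d['position'],3),round(d['p'],2)) for d in landmark_of(c,l)])
E
```

```text
{'clock': np.float64(0.0), 'qpos': array([-1.419,  0.435,  0.025,  1.574, -0.012,  1.134, -0.075]), 'dq': array([ 0.   ,  0.001, -0.   , -0.001,  0.001, -0.   , -0.   ]), 'joint_efforts': array([-1.0000e-03, -6.6785e+01,  9.8500e-01, -3.1448e+01, -6.1000e-02,
        4.3000e-02,  0.0000e+00]), 'tcp_pos': array([0.157, 0.604, 0.226]), 'tcp_rot': array([[-0.968,  0.252, -0.   ],
       [ 0.252,  0.968, -0.002],
       [-0.   , -0.002, -1.   ]]), 'contact_force': array([-0.729, -0.269, -0.588]), 'wrist_torque': array([-0.037,  0.026, -0.012]), 'finger_force': np.float64(0.0), 'gripper_width': np.float64(0.092)}
top {'intrinsics': array([[438.40642105,   0.        , 256.27382767],
       [  0.        , 438.40642105, 191.22448417],
       [  0.        ,   0.        ,   1.        ]]), 'T': array([[-0.16436517,  0.95674301, -0.24005604,  0.35204418],
       [-0.98638382, -0.16079591,  0.03452021,  0.02675584],
       [-0.00557306,  0.24246131,  0.97014507,  0.93033955],
       [ 0.        ,  0.        ,  0.        ,  1.        ]])}
fixture [(array([ 0.565, -0.147,  0.   ]), 0.63), (array([ 
[... 185 characters left out ...]
de {'intrinsics': array([[478.48758499,   0.        , 249.96607564],
       [  0.        , 478.48758499, 189.56714748],
       [  0.        ,   0.        ,   1.        ]]), 'T': array([[-0.9311775 ,  0.23891887, -0.27536563,  0.27342168],
       [-0.36403677, -0.5686734 ,  0.73762307,  0.75530025],
       [ 0.01963897,  0.78710123,  0.61651113,  0.69949184],
       [ 0.        ,  0.        ,  0.        ,  1.        ]])}
fixture [(array([ 0.564, -0.146,  0.001]), 0.63)]
hinge_top [(array([ 0.565, -0.14 ,  0.114]), 0.79)]
punch_mid [(array([0.506, 0.142, 0.092]), 0.57)]
stand_hole [(array([0.462, 0.26 , 0.043]), 0.96), (array([0.506, 0.145, 0.051]), 0.82), (array([0.347, 0.147, 0.077]), 0.72)]
```

View pics/top0.png

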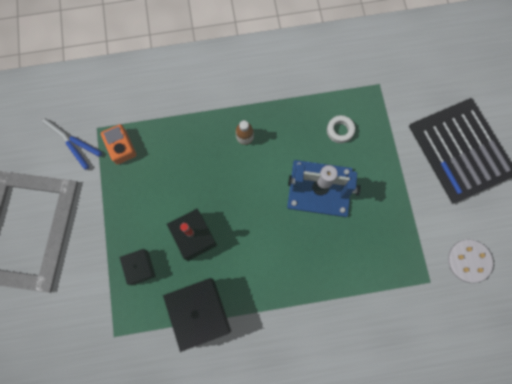

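View pics/side0.png

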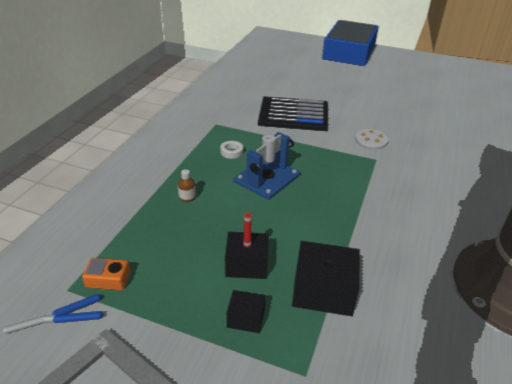

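The top view shows three black stand blocks: small (137,267), middle (191,233) with the red punch in it, and large (197,314). The middle one fits the job, since it holds the punch and is middle-sized. The side view agrees, with the punch at (248,230) and the hinge barrel at (268,148). I'll confirm with an enlarged crop.

```bash
python3 - <<'E'
from h import *
a=cv2.imread('pics/top0.png');b=cv2.imread('pics/side0.png')
def cr(i,x,y,w,h,s): return cv2.resize(i[y:y+h,x:x+w],None,fx=s,fy=s,interpolation=cv2.INTER_CUBIC)
g=np.vstack([np.hstack([cr(a,155,200,80,60,5),cr(a,285,150,80,60,5)]),np.hstack([cr(b,210,205,80,60,5),cr(b,230,120,80,60,5)])])
cv2.imwrite('pics/crop1.png',g)
for c,i in(("top",a),("side",b)):
    h=cv2.cvtColor(i,cv2.COLOR_BGR2HSV);m=cv2.inRange(h,(0,150,60),(6,255,255))|cv2.inRange(h,(174,150,60),(180,255,255))
    v,u=np.nonzero(m);print(c,len(u),u.min(),u.max(),v.min(),v.max(),u.mean(),v.mean())
    for z in(.055,.09,.13): print(z,proj(c,np.array([.507,.144,z])))
    print('hinge',proj(c,np.array([.565,-.142,.115])))
# fixture base corners
for c,i in(("top",a),):
    h=cv2.cvtColor(i,cv2.COLOR_BGR2HSV);m=cv2.inRange(h,(105,130,50),(125,255,255));m[:, :285]=0;m[:,365:]=0
    v,u=np.nonzero(m);P=np.array([atz(c,x,y,.012)[:2] for x,y in zip(u,v)],np.float32);print('fix',cv2.minAreaRect(P))
P=[]
h=cv2.cvtColor(a,cv2.COLOR_BGR2HSV)
print('corner stand');
E
```

```text
top 31 181 186 224 229 183.5483870967742 226.58064516129033
0.055 [188.58247401 232.38196619]
0.09 [185.77250981 229.64402445]
0.13 [182.27250498 226.23372858]
hinge [326.58860939 174.0640179 ]
side 180 243 250 213 247 246.92222222222222 229.9777777777778
0.055 [245.96842451 244.01586812]
0.09 [246.24074519 230.54008695]
0.13 [246.56857972 214.31720444]
hinge [268.91464645 137.5391726 ]
fix ((0.5625606775283813, -0.1479884684085846), (0.13845551013946533, 0.10701419413089752), 72.11746215820312)
corner stand
```

View pics/crop1.png

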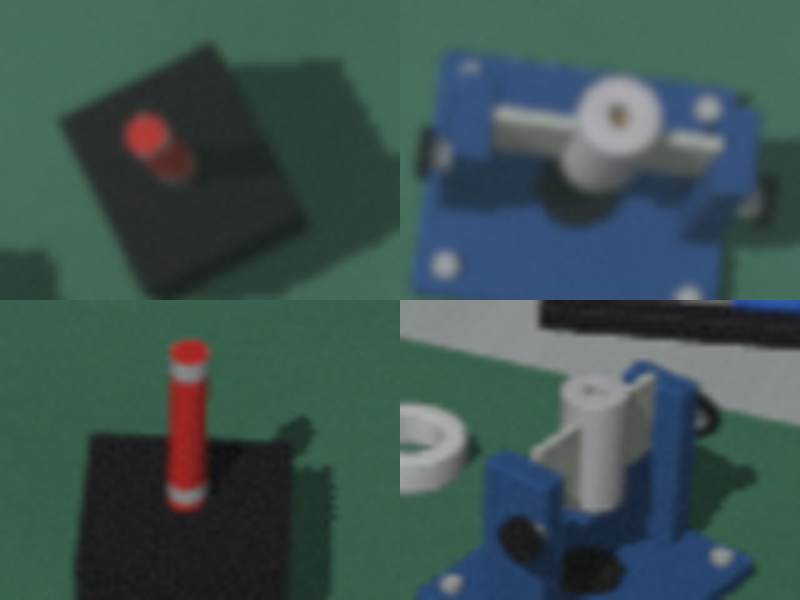

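Crop: the middle-sized black block holds the punch, with the grip's top disc at top pixel (184,226.4) and side pixel (247.4,215). The barrel bore with brass in it is at top pixel (328.4,172.6) and side pixel (268,137.6).

```bash
cat >> h.py <<'E'
def tri(pt,ps):
    A=np.zeros((3,3));b=np.zeros(3)
    for c,p in(("top",pt),("side",ps)):
        o,d=ray(c,*p);d=d/np.linalg.norm(d);M=np.eye(3)-np.outer(d,d);A+=M;b+=M@o
    return np.linalg.solve(A,b)
def togo(t):
    s=bot.get_state();R=np.array(s['tcp_rot']);d=R.T@(np.array(t)-s['tcp_pos'])
    print('tcp',np.round(s['tcp_pos'],4),'units',np.round(d/.04,3)); return d/.04
def tilt():
    R=np.array(bot.get_state()['tcp_rot']); z=R.T@[0,0,-1.]; print('tilt w units',np.round(np.cross([0,0,1],z)/.08,3))
E
python3 - <<'E'
from h import *
print('punch top',atz('top',184,226.4,.13),atz('side',247.4,215,.13),tri((184,226.4),(247.4,215)))
print('bore',atz('top',328.4,172.6,.115),atz('side',268,137.6,.115),tri((328.4,172.6),(268,137.6)))
togo([.507,.144,.226]);tilt()
E
```

```text
punch top [0.50616413 0.14088953 0.13      ] [0.50491939 0.14516583 0.13      ] [0.50661063 0.14134869 0.12644924]
bore [ 0.5673094  -0.14605249  0.115     ] [ 0.56685279 -0.14092048  0.115     ] [ 0.56856501 -0.14684827  0.11111065]
tcp [0.1576 0.6048 0.2267] units [-11.359  -8.945   0.018]
tilt w units [ 0. -0.  0.]
```

Request:
{"method": "carry_out", "body": {"deltas": [{"x": -0.7, "y": -0.55}, {"x": -0.7, "y": -0.55}, {"x": -0.7, "y": -0.55}, {"x": -0.7, "y": -0.55}, {"x": -0.7, "y": -0.55}, {"x": -0.7, "y": -0.55}, {"x": -0.7, "y": -0.55}, {"x": -0.7, "y": -0.55}, {"x": -0.7, "y": -0.55}, {"x": -0.7, "y": -0.55}], "fingers": 1, "newtons": 10}}

```text
$.deltas[0]: bad value
```

Request:
{"method": "carry_out", "body": {"deltas": [{"x": -0.7, "y": -0.55}, {"x": -0.7, "y": -0.55}, {"x": -0.7, "y": -0.55}, {"x": -0.7, "y": -0.55}, {"x": -0.7, "y": -0.55}, {"x": -0.5, "y": -0.5}, {"x": -0.3, "y": -0.2}, {}, {}, {}]}}

```text
$.deltas[0]: bad value
```

```bash
python3 - <<'E'
from h import *
togo([.5055,.143,.071]);tilt();print(bot.get_state()['qpos'],bot.get_state()['tcp_rot'])
E
```

```text
tcp [0.1576 0.6048 0.2267] units [-11.329  -8.978   3.893]
tilt w units [ 0. -0.  0.]
[-1.41857326  0.43449913  0.02498561  1.57326091 -0.01160789  1.13397581
 -0.07513   ] [[-9.67681233e-01  2.52176586e-01 -6.07297403e-07]
 [ 2.52176586e-01  9.67681233e-01  1.95038833e-06]
 [ 1.07951257e-06  1.73420800e-06 -1.00000000e+00]]
```

Request:
{"method": "carry_out", "body": {"deltas": [{"x": -0.7, "y": -0.55, "z": 0, "wx": 0, "wy": 0, "wz": 0}, {"x": -0.7, "y": -0.55, "z": 0, "wx": 0, "wy": 0, "wz": 0}, {"x": -0.7, "y": -0.55, "z": 0, "wx": 0, "wy": 0, "wz": 0}, {"x": -0.7, "y": -0.55, "z": 0, "wx": 0, "wy": 0, "wz": 0}, {"x": -0.7, "y": -0.55, "z": 0, "wx": 0, "wy": 0, "wz": 0}, {"x": -0.7, "y": -0.55, "z": 0, "wx": 0, "wy": 0, "wz": 0}, {"x": -0.7, "y": -0.55, "z": 0, "wx": 0, "wy": 0, "wz": 0}, {"x": -0.7, "y": -0.55, "z": 0, "wx": 0, "wy": 0, "wz": 0}, {"x": -0.7, "y": -0.55, "z": 0, "wx": 0, "wy": 0, "wz": 0}, {"x": -0.7, "y": -0.55, "z": 0, "wx": 0, "wy": 0, "wz": 0}], "fingers": 1, "newtons": 10}}

```text
clock: 1.33
tcp_pos: [0.3739, 0.3199, 0.227]
tcp_rot: [[-0.968, 0.252, 0.0], [0.252, 0.968, 0.001], [-0.0, 0.001, -1.0]]
contact_force: [0.6, -0.0, -0.3]
gripper_width: 0.0917
finger_force: 0.0
```

Request:
{"method": "carry_out", "body": {"deltas": [{"x": -0.7, "y": -0.55, "z": 0, "wx": 0, "wy": 0, "wz": 0}, {"x": -0.7, "y": -0.55, "z": 0, "wx": 0, "wy": 0, "wz": 0}, {"x": -0.7, "y": -0.55, "z": 0, "wx": 0, "wy": 0, "wz": 0}, {"x": -0.7, "y": -0.55, "z": 0, "wx": 0, "wy": 0, "wz": 0}, {"x": -0.7, "y": -0.55, "z": 0, "wx": 0, "wy": 0, "wz": 0}, {"x": -0.5, "y": -0.5, "z": 0, "wx": 0, "wy": 0, "wz": 0}, {"x": -0.3, "y": -0.2, "z": 0, "wx": 0, "wy": 0, "wz": 0}, {"x": 0, "y": 0, "z": 0, "wx": 0, "wy": 0, "wz": 0}, {"x": 0, "y": 0, "z": 0, "wx": 0, "wy": 0, "wz": 0}, {"x": 0, "y": 0, "z": 0, "wx": 0, "wy": 0, "wz": 0}]}}

```text
clock: 2.17
tcp_pos: [0.5041, 0.1455, 0.2267]
tcp_rot: [[-0.968, 0.251, -0.0], [0.251, 0.968, 0.001], [0.001, 0.0, -1.0]]
contact_force: [-0.6, -0.6, 0.8]
gripper_width: 0.0918
finger_force: 0.0
```

```bash
python3 - <<'E'
from h import *
togo([.5055,.143,.071]);tilt();print(bot.get_state()['qpos'],bot.get_state()['tcp_rot'])
E
```

```text
tcp [0.5041 0.1455 0.2267] units [-0.052 -0.054  3.891]
tilt w units [ 0.005 -0.007  0.   ]
[-0.60133246  0.2713803   0.2765538   1.83332441 -0.08533585  1.04854293
  1.02528379] [[-9.67975597e-01  2.51043906e-01 -4.47437428e-04]
 [ 2.51043646e-01  9.67975603e-01  5.64847876e-04]
 [ 5.74910131e-04  4.34432637e-04 -9.99999740e-01]]
```

Request:
{"method": "carry_out", "body": {"deltas": [{"x": -0.05, "y": -0.05, "z": 0.5, "wx": 0, "wy": 0, "wz": 0}, {"x": 0, "y": 0, "z": 0.6, "wx": 0, "wy": 0, "wz": 0}, {"x": 0, "y": 0, "z": 0.6, "wx": 0, "wy": 0, "wz": 0}, {"x": 0, "y": 0, "z": 0.6, "wx": 0, "wy": 0, "wz": 0}, {"x": 0, "y": 0, "z": 0.5, "wx": 0, "wy": 0, "wz": 0}, {"x": 0, "y": 0, "z": 0.5, "wx": 0, "wy": 0, "wz": 0}, {"x": 0, "y": 0, "z": 0.4, "wx": 0, "wy": 0, "wz": 0}, {"x": 0, "y": 0, "z": 0.2, "wx": 0, "wy": 0, "wz": 0}, {"x": 0, "y": 0, "z": 0, "wx": 0, "wy": 0, "wz": 0}, {"x": 0, "y": 0, "z": 0, "wx": 0, "wy": 0, "wz": 0}]}}

```text
clock: 3.0
tcp_pos: [0.5058, 0.1429, 0.071]
tcp_rot: [[-0.968, 0.251, -0.0], [0.251, 0.968, 0.0], [0.0, 0.0, -1.0]]
contact_force: [0.4, -0.5, 0.2]
gripper_width: 0.0919
finger_force: 0.0
```

Request:
{"method": "carry_out", "body": {"deltas": [{"x": 0, "y": 0, "z": 0, "wx": 0, "wy": 0, "wz": 0}, {"x": 0, "y": 0, "z": 0, "wx": 0, "wy": 0, "wz": 0}, {"x": 0, "y": 0, "z": 0, "wx": 0, "wy": 0, "wz": 0}, {"x": 0, "y": 0, "z": 0, "wx": 0, "wy": 0, "wz": 0}, {"x": 0, "y": 0, "z": 0, "wx": 0, "wy": 0, "wz": 0}, {"x": 0, "y": 0, "z": 0, "wx": 0, "wy": 0, "wz": 0}, {"x": 0, "y": 0, "z": 0, "wx": 0, "wy": 0, "wz": 0}, {"x": 0, "y": 0, "z": 0, "wx": 0, "wy": 0, "wz": 0}, {"x": 0, "y": 0, "z": 0, "wx": 0, "wy": 0, "wz": 0}, {"x": 0, "y": 0, "z": 0, "wx": 0, "wy": 0, "wz": 0}], "fingers": 0, "newtons": 10}}

```text
clock: 3.83
tcp_pos: [0.5061, 0.142, 0.0707]
tcp_rot: [[-0.968, 0.252, -0.0], [0.252, 0.968, 0.0], [0.0, 0.0, -1.0]]
contact_force: [0.7, -0.7, -0.3]
gripper_width: 0.0297
finger_force: 0.0
```

Request:
{"method": "carry_out", "body": {"deltas": [{"x": 0, "y": 0, "z": 0, "wx": 0, "wy": 0, "wz": 0}, {"x": 0, "y": 0, "z": 0, "wx": 0, "wy": 0, "wz": 0}, {"x": 0, "y": 0, "z": 0, "wx": 0, "wy": 0, "wz": 0}, {"x": 0, "y": 0, "z": 0, "wx": 0, "wy": 0, "wz": 0}, {"x": 0, "y": 0, "z": 0, "wx": 0, "wy": 0, "wz": 0}, {"x": 0, "y": 0, "z": 0, "wx": 0, "wy": 0, "wz": 0}, {"x": 0, "y": 0, "z": 0, "wx": 0, "wy": 0, "wz": 0}, {"x": 0, "y": 0, "z": 0, "wx": 0, "wy": 0, "wz": 0}, {"x": 0, "y": 0, "z": 0, "wx": 0, "wy": 0, "wz": 0}, {"x": 0, "y": 0, "z": 0, "wx": 0, "wy": 0, "wz": 0}], "newtons": 45}}

```text
clock: 4.67
tcp_pos: [0.5061, 0.142, 0.0707]
tcp_rot: [[-0.968, 0.252, 0.0], [0.252, 0.968, 0.0], [0.0, 0.0, -1.0]]
contact_force: [-0.7, 0.2, -0.4]
gripper_width: 0.013
finger_force: 45.0
```

```bash
python3 - <<'E'
from h import *
s=bot.get_state();print(s['contact_force'],s['wrist_torque'],s['gripper_width'],s['finger_force'],s['tcp_pos'])
f=viewer.grab_frame('side');cv2.imwrite('pics/g.png',cv2.resize(f[180:300,180:340,::-1],None,fx=4,fy=4,interpolation=cv2.INTER_CUBIC))
E
```

```text
[-0.66838417  0.22922026 -0.39926432] [0.02294397 0.0079363  0.01548196] 0.013026285350465794 44.99953866004944 [0.50612399 0.14201058 0.07071569]
```

View pics/g.png

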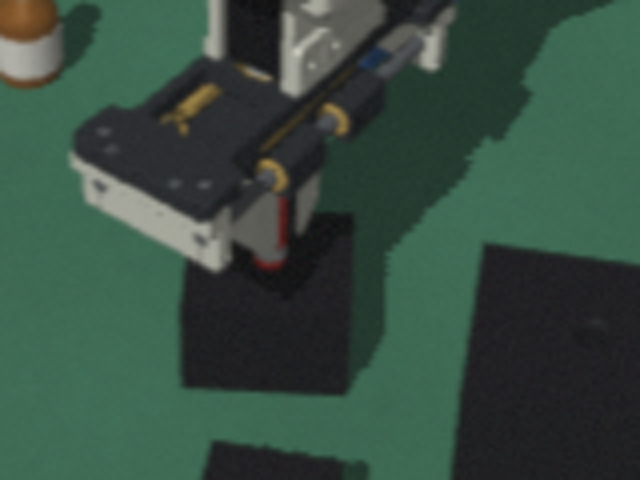

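Picture: the punch is held between the fingers at about (275,235), still standing in the middle block. Now I lift it.

Request:
{"method": "carry_out", "body": {"deltas": [{"x": 0, "y": 0, "z": -0.1, "wx": 0, "wy": 0, "wz": 0}, {"x": 0, "y": 0, "z": -0.3, "wx": 0, "wy": 0, "wz": 0}, {"x": 0, "y": 0, "z": -0.4, "wx": 0, "wy": 0, "wz": 0}, {"x": 0, "y": 0, "z": -0.4, "wx": 0, "wy": 0, "wz": 0}, {"x": 0, "y": 0, "z": -0.5, "wx": 0, "wy": 0, "wz": 0}, {"x": 0, "y": 0, "z": -0.5, "wx": 0, "wy": 0, "wz": 0}, {"x": 0, "y": 0, "z": -0.5, "wx": 0, "wy": 0, "wz": 0}, {"x": 0, "y": 0, "z": -0.4, "wx": 0, "wy": 0, "wz": 0}, {"x": 0, "y": 0, "z": 0, "wx": 0, "wy": 0, "wz": 0}, {"x": 0, "y": 0, "z": 0, "wx": 0, "wy": 0, "wz": 0}]}}

```text
clock: 5.55
tcp_pos: [0.5065, 0.1421, 0.1955]
tcp_rot: [[-0.968, 0.252, 0.002], [0.252, 0.968, 0.001], [-0.001, 0.001, -1.0]]
contact_force: [-0.8, -0.0, -1.3]
gripper_width: 0.0132
finger_force: 45.0
```

```bash
python3 - <<'E'
from h import *
togo([.5676,-.1445,.195]);tilt()
E
```

```text
tcp [0.5065 0.1421 0.1955] units [-3.284 -6.549  0.009]
tilt w units [ 0.016  0.018 -0.   ]
```

Request:
{"method": "carry_out", "body": {"deltas": [{"x": -0.2, "y": -0.4, "z": 0, "wx": 0, "wy": 0, "wz": 0}, {"x": -0.4, "y": -0.8, "z": 0, "wx": 0, "wy": 0, "wz": 0}, {"x": -0.4, "y": -0.8, "z": 0, "wx": 0, "wy": 0, "wz": 0}, {"x": -0.4, "y": -0.8, "z": 0, "wx": 0, "wy": 0, "wz": 0}, {"x": -0.4, "y": -0.8, "z": 0, "wx": 0, "wy": 0, "wz": 0}, {"x": -0.4, "y": -0.8, "z": 0, "wx": 0, "wy": 0, "wz": 0}, {"x": -0.4, "y": -0.8, "z": 0, "wx": 0, "wy": 0, "wz": 0}, {"x": -0.4, "y": -0.8, "z": 0, "wx": 0, "wy": 0, "wz": 0}, {"x": -0.28, "y": -0.55, "z": 0, "wx": 0, "wy": 0, "wz": 0}, {"x": 0, "y": 0, "z": 0, "wx": 0, "wy": 0, "wz": 0}]}}

```text
clock: 6.38
tcp_pos: [0.5662, -0.1517, 0.1936]
tcp_rot: [[-0.966, 0.26, -0.001], [0.26, 0.966, -0.004], [0.0, -0.004, -1.0]]
contact_force: [-0.7, 0.7, -1.6]
gripper_width: 0.0131
finger_force: 45.0
```

Request:
{"method": "carry_out", "body": {"deltas": [{"x": 0, "y": 0, "z": 0, "wx": 0, "wy": 0, "wz": 0}, {"x": 0, "y": 0, "z": 0, "wx": 0, "wy": 0, "wz": 0}, {"x": 0, "y": 0, "z": 0, "wx": 0, "wy": 0, "wz": 0}, {"x": 0, "y": 0, "z": 0, "wx": 0, "wy": 0, "wz": 0}, {"x": 0, "y": 0, "z": 0.05, "wx": 0, "wy": 0, "wz": 0}, {"x": 0, "y": 0, "z": 0.05, "wx": 0, "wy": 0, "wz": 0}, {"x": 0, "y": 0, "z": 0.05, "wx": 0, "wy": 0, "wz": 0}, {"x": 0, "y": 0, "z": 0, "wx": 0, "wy": 0, "wz": 0}, {"x": 0, "y": 0, "z": 0, "wx": 0, "wy": 0, "wz": 0}, {"x": 0, "y": 0, "z": 0, "wx": 0, "wy": 0, "wz": 0}]}}

```text
clock: 7.22
tcp_pos: [0.567, -0.1446, 0.1887]
tcp_rot: [[-0.968, 0.252, -0.0], [0.252, 0.968, -0.0], [0.0, -0.0, -1.0]]
contact_force: [-0.2, 0.3, -0.6]
gripper_width: 0.0131
finger_force: 45.0
```

```bash
python3 - <<'E'
from h import *
togo([.5676,-.1445,.176]);tilt();s=bot.get_state();print(s['contact_force'],s['wrist_torque'])
t=np.array(s['tcp_pos'])-[0,0,.0607]
a=viewer.grab_frame('top');b=viewer.grab_frame('side');print(proj('top',t),proj('side',t))
def cr(i,x,y,w,h,s): return cv2.resize(i[y:y+h,x:x+w,::-1],None,fx=s,fy=s,interpolation=cv2.INTER_CUBIC)
cv2.imwrite('pics/h.png',np.vstack([cr(a,290,140,80,55,5),cr(b,230,95,80,60,5)]))
E
```

```text
tcp [ 0.567  -0.1446  0.1887] units [-0.013  0.007  0.318]
tilt w units [-0. -0.  0.]
[-0.15359155  0.33226622 -0.5507572 ] [ 0.00951404  0.04281847 -0.01145697]
[328.7568158  170.92126019] [268.7196512  131.93588073]
```

View pics/h.png

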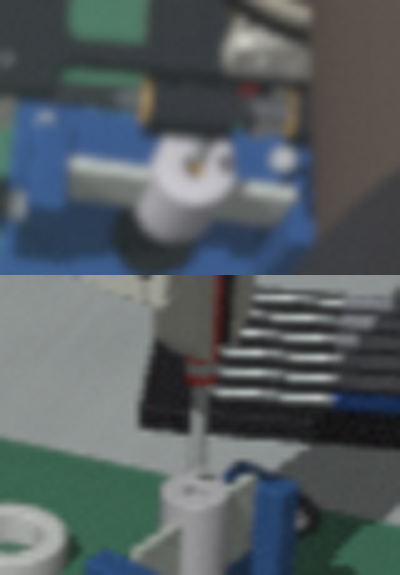

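Picture: the nose hangs over the barrel, with the tip close above the bore (top crop about (203,160), side crop about (200,475)). I'll feel downward gently.

Request:
{"method": "carry_out", "body": {"deltas": [{"x": -0.01, "y": 0.0, "z": 0.07, "wx": 0, "wy": 0, "wz": 0}, {"x": 0, "y": 0, "z": 0.07, "wx": 0, "wy": 0, "wz": 0}, {"x": 0, "y": 0, "z": 0.07, "wx": 0, "wy": 0, "wz": 0}, {"x": 0, "y": 0, "z": 0.06, "wx": 0, "wy": 0, "wz": 0}, {"x": 0, "y": 0, "z": 0.02, "wx": 0, "wy": 0, "wz": 0}, {"x": 0, "y": 0, "z": 0.02, "wx": 0, "wy": 0, "wz": 0}, {"x": 0, "y": 0, "z": 0.02, "wx": 0, "wy": 0, "wz": 0}, {"x": 0, "y": 0, "z": 0.02, "wx": 0, "wy": 0, "wz": 0}, {"x": 0, "y": 0, "z": 0, "wx": 0, "wy": 0, "wz": 0}, {"x": 0, "y": 0, "z": 0, "wx": 0, "wy": 0, "wz": 0}]}}

```text
clock: 8.15
tcp_pos: [0.5674, -0.1448, 0.1747]
tcp_rot: [[-0.968, 0.252, 0.0], [0.252, 0.968, 0.0], [-0.0, 0.0, -1.0]]
contact_force: [0.6, -0.4, -0.6]
gripper_width: 0.0133
finger_force: 45.0
```

Request:
{"method": "carry_out", "body": {"deltas": [{"x": 0, "y": 0, "z": 0.02, "wx": 0, "wy": 0, "wz": 0}, {"x": 0, "y": 0, "z": 0.02, "wx": 0, "wy": 0, "wz": 0}, {"x": 0, "y": 0, "z": 0.02, "wx": 0, "wy": 0, "wz": 0}, {"x": 0, "y": 0, "z": 0, "wx": 0, "wy": 0, "wz": 0}, {"x": 0, "y": 0, "z": 0, "wx": 0, "wy": 0, "wz": 0}, {"x": 0, "y": 0, "z": 0, "wx": 0, "wy": 0, "wz": 0}, {"x": 0, "y": 0, "z": 0, "wx": 0, "wy": 0, "wz": 0}, {"x": 0, "y": 0, "z": 0, "wx": 0, "wy": 0, "wz": 0}, {"x": 0, "y": 0, "z": 0, "wx": 0, "wy": 0, "wz": 0}, {"x": 0, "y": 0, "z": 0, "wx": 0, "wy": 0, "wz": 0}]}}

```text
clock: 8.98
tcp_pos: [0.5674, -0.1447, 0.1723]
tcp_rot: [[-0.968, 0.252, 0.0], [0.252, 0.968, 0.0], [-0.0, 0.0, -1.0]]
contact_force: [-0.5, -0.6, -0.4]
gripper_width: 0.0135
finger_force: 45.0
```

Request:
{"method": "carry_out", "body": {"deltas": [{"x": 0, "y": 0, "z": 0.02, "wx": 0, "wy": 0, "wz": 0}, {"x": 0, "y": 0, "z": 0.02, "wx": 0, "wy": 0, "wz": 0}, {"x": 0, "y": 0, "z": 0.02, "wx": 0, "wy": 0, "wz": 0}, {"x": 0, "y": 0, "z": 0.02, "wx": 0, "wy": 0, "wz": 0}, {"x": 0, "y": 0, "z": 0.02, "wx": 0, "wy": 0, "wz": 0}, {"x": 0, "y": 0, "z": 0.02, "wx": 0, "wy": 0, "wz": 0}, {"x": 0, "y": 0, "z": 0.02, "wx": 0, "wy": 0, "wz": 0}, {"x": 0, "y": 0, "z": 0.02, "wx": 0, "wy": 0, "wz": 0}, {"x": 0, "y": 0, "z": 0.02, "wx": 0, "wy": 0, "wz": 0}, {"x": 0, "y": 0, "z": 0.02, "wx": 0, "wy": 0, "wz": 0}]}}

```text
clock: 9.82
tcp_pos: [0.5683, -0.145, 0.1657]
tcp_rot: [[-0.968, 0.252, 0.002], [0.252, 0.968, -0.0], [-0.002, 0.0, -1.0]]
contact_force: [-2.0, 0.7, 10.7]
gripper_width: 0.0128
finger_force: 45.0
```

```bash
python3 - <<'E'
from h import *
togo([.5674,-.1447,.142]);tilt();s=bot.get_state();print(s['contact_force'],s['wrist_torque'])
E
```

```text
tcp [ 0.5683 -0.145   0.1657] units [0.025 0.002 0.593]
tilt w units [ 0.006  0.03  -0.   ]
[-1.9875588   0.66799821 10.72673719] [ 0.08666679  0.57907724 -0.0011404 ]
```

Request:
{"method": "carry_out", "body": {"deltas": [{"x": 0.01, "y": 0, "z": 0.02, "wx": 0, "wy": 0, "wz": 0}, {"x": 0.01, "y": 0, "z": 0.03, "wx": 0, "wy": 0, "wz": 0}, {"x": 0, "y": 0, "z": 0.03, "wx": 0, "wy": 0, "wz": 0}, {"x": 0, "y": 0, "z": 0.03, "wx": 0, "wy": 0, "wz": 0}, {"x": 0, "y": 0, "z": 0.03, "wx": 0, "wy": 0, "wz": 0}, {"x": 0, "y": 0, "z": 0.03, "wx": 0, "wy": 0, "wz": 0}, {"x": 0, "y": 0, "z": 0.03, "wx": 0, "wy": 0, "wz": 0}, {"x": 0, "y": 0, "z": 0.03, "wx": 0, "wy": 0, "wz": 0}, {"x": 0, "y": 0, "z": 0.02, "wx": 0, "wy": 0, "wz": 0}, {"x": 0, "y": 0, "z": 0.02, "wx": 0, "wy": 0, "wz": 0}]}}

```text
clock: 10.65
tcp_pos: [0.5678, -0.1449, 0.1551]
tcp_rot: [[-0.968, 0.252, 0.003], [0.252, 0.968, -0.0], [-0.003, 0.001, -1.0]]
contact_force: [-1.3, 0.0, 11.7]
gripper_width: 0.0134
finger_force: 45.0
```

```bash
python3 - <<'E'
from h import *
togo([.5674,-.1447,.142]);tilt();s=bot.get_state();print(s['contact_force'],s['wrist_torque'])
E
```

```text
tcp [ 0.5678 -0.1449  0.1551] units [0.013 0.001 0.326]
tilt w units [ 0.006  0.038 -0.   ]
[-1.28962609  0.02790522 11.69466759] [ 0.06269339  0.35608278 -0.00639946]
```

Request:
{"method": "carry_out", "body": {"deltas": [{"x": 0.01, "y": 0, "z": 0.03, "wx": 0, "wy": 0, "wz": 0}, {"x": 0.01, "y": 0, "z": 0.03, "wx": 0, "wy": 0, "wz": 0}, {"x": 0, "y": 0, "z": 0.03, "wx": 0, "wy": 0, "wz": 0}, {"x": 0, "y": 0, "z": 0.03, "wx": 0, "wy": 0, "wz": 0}, {"x": 0, "y": 0, "z": 0.03, "wx": 0, "wy": 0, "wz": 0}, {"x": 0, "y": 0, "z": 0.03, "wx": 0, "wy": 0, "wz": 0}, {"x": 0, "y": 0, "z": 0.03, "wx": 0, "wy": 0, "wz": 0}, {"x": 0, "y": 0, "z": 0.03, "wx": 0, "wy": 0, "wz": 0}, {"x": 0, "y": 0, "z": 0.03, "wx": 0, "wy": 0, "wz": 0}, {"x": 0, "y": 0, "z": 0.02, "wx": 0, "wy": 0, "wz": 0}]}}

```text
clock: 11.48
tcp_pos: [0.5674, -0.1448, 0.1436]
tcp_rot: [[-0.968, 0.252, 0.004], [0.252, 0.968, -0.001], [-0.004, 0.0, -1.0]]
contact_force: [-0.7, -0.0, 11.8]
gripper_width: 0.0134
finger_force: 45.0
```

```bash
python3 - <<'E'
from h import *
togo([.5674,-.1447,.142]);s=bot.get_state();print(s['contact_force'],s['wrist_torque'])
b=viewer.grab_frame('side')
cv2.imwrite('pics/p.png',cv2.resize(b[100:190,220:320,::-1],None,fx=6,fy=6,interpolation=cv2.INTER_CUBIC))
# pin underside positions: expected
for z in(.055,.05,.03,.026):print(z,(proj('side',np.array([.5675,-.1435,z]))-[220,100])*6)
E
```

```text
tcp [ 0.5674 -0.1448  0.1436] units [0.002 0.002 0.039]
[-6.86188994e-01 -1.16165651e-02  1.17981687e+01] [0.01826709 0.19321021 0.00293848]
0.055 [282.17773239 350.99294898]
0.05 [281.65560748 361.36819863]
0.03 [279.59493656 402.31620728]
0.026 [279.18806308 410.40127256]
```

View pics/p.png

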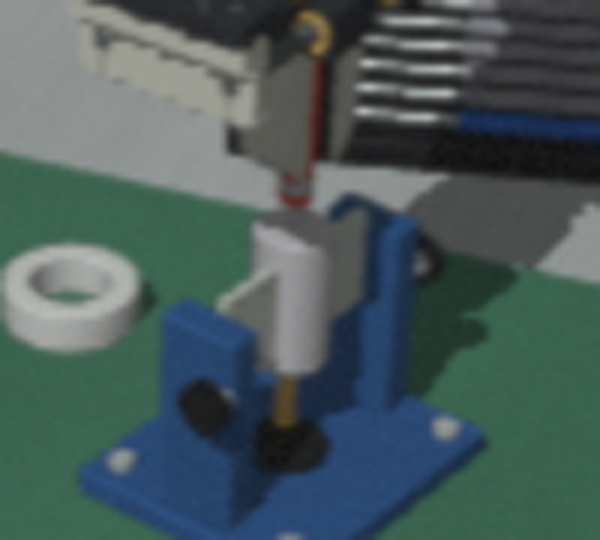

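Picture: the brass pin now stands well out below the barrel, from row ~370 to ~428 at column 285, which is about 28 mm. I push about 1 mm more for margin, then withdraw.

Request:
{"method": "carry_out", "body": {"deltas": [{"x": 0, "y": 0, "z": 0.02, "wx": 0, "wy": 0, "wz": 0}, {"x": 0, "y": 0, "z": 0, "wx": 0, "wy": 0, "wz": 0}, {"x": 0, "y": 0, "z": 0, "wx": 0, "wy": 0, "wz": 0}, {"x": 0, "y": 0, "z": -0.04, "wx": 0, "wy": 0, "wz": 0}, {"x": 0, "y": 0, "z": -0.1, "wx": 0, "wy": 0, "wz": 0}, {"x": 0, "y": 0, "z": -0.2, "wx": 0, "wy": 0, "wz": 0}, {"x": 0, "y": 0, "z": -0.3, "wx": 0, "wy": 0, "wz": 0}, {"x": 0, "y": 0, "z": -0.4, "wx": 0, "wy": 0, "wz": 0}, {"x": 0, "y": 0, "z": -0.4, "wx": 0, "wy": 0, "wz": 0}, {"x": 0, "y": 0, "z": 0, "wx": 0, "wy": 0, "wz": 0}]}}

```text
clock: 12.37
tcp_pos: [0.5672, -0.1447, 0.202]
tcp_rot: [[-0.968, 0.252, 0.004], [0.252, 0.968, -0.0], [-0.004, 0.001, -1.0]]
contact_force: [-0.0, -0.3, -0.8]
gripper_width: 0.013
finger_force: 45.0
```

```bash
python3 - <<'E'
from h import *
togo([.5063,.142,.19]);tilt();print(bot.get_state()['tcp_rot'])
E
```

```text
tcp [ 0.5672 -0.1447  0.202 ] units [3.282 6.551 0.291]
tilt w units [ 0.009  0.05  -0.   ]
[[-9.67657606e-01  2.52234972e-01  4.03445064e-03]
 [ 2.52235722e-01  9.67665764e-01 -3.30157728e-04]
 [-3.98727709e-03  6.98152931e-04 -9.99991807e-01]]
```

Request:
{"method": "carry_out", "body": {"deltas": [{"x": 0.2, "y": 0.4, "z": 0, "wx": 0, "wy": 0, "wz": 0}, {"x": 0.4, "y": 0.8, "z": 0, "wx": 0, "wy": 0, "wz": 0}, {"x": 0.4, "y": 0.8, "z": 0, "wx": 0, "wy": 0, "wz": 0}, {"x": 0.4, "y": 0.8, "z": 0, "wx": 0, "wy": 0, "wz": 0}, {"x": 0.4, "y": 0.8, "z": 0, "wx": 0, "wy": 0, "wz": 0}, {"x": 0.4, "y": 0.8, "z": 0, "wx": 0, "wy": 0, "wz": 0}, {"x": 0.4, "y": 0.8, "z": 0, "wx": 0, "wy": 0, "wz": 0}, {"x": 0.4, "y": 0.8, "z": 0, "wx": 0, "wy": 0, "wz": 0}, {"x": 0.2, "y": 0.4, "z": 0, "wx": 0, "wy": 0, "wz": 0}, {"x": 0.08, "y": 0.15, "z": 0, "wx": 0, "wy": 0, "wz": 0}]}}

```text
clock: 13.2
tcp_pos: [0.5033, 0.1465, 0.1982]
tcp_rot: [[-0.969, 0.247, -0.002], [0.247, 0.969, 0.001], [0.002, 0.001, -1.0]]
contact_force: [0.2, 0.1, -0.6]
gripper_width: 0.0133
finger_force: 45.0
```

Request:
{"method": "carry_out", "body": {"deltas": [{"x": 0, "y": 0, "z": 0.2, "wx": 0, "wy": 0, "wz": 0}, {"x": 0, "y": 0, "z": 0.3, "wx": 0, "wy": 0, "wz": 0}, {"x": 0, "y": 0, "z": 0.4, "wx": 0, "wy": 0, "wz": 0}, {"x": 0, "y": 0, "z": 0.3, "wx": 0, "wy": 0, "wz": 0}, {"x": 0, "y": 0, "z": 0.2, "wx": 0, "wy": 0, "wz": 0}, {"x": 0, "y": 0, "z": 0, "wx": 0, "wy": 0, "wz": 0}, {"x": 0, "y": 0, "z": 0, "wx": 0, "wy": 0, "wz": 0}, {"x": 0, "y": 0, "z": 0, "wx": 0, "wy": 0, "wz": 0}, {"x": 0, "y": 0, "z": 0, "wx": 0, "wy": 0, "wz": 0}, {"x": 0, "y": 0, "z": 0, "wx": 0, "wy": 0, "wz": 0}]}}

```text
clock: 14.03
tcp_pos: [0.5054, 0.1423, 0.1434]
tcp_rot: [[-0.968, 0.252, 0.001], [0.252, 0.968, 0.001], [-0.001, 0.001, -1.0]]
contact_force: [-0.5, 0.3, -0.5]
gripper_width: 0.0133
finger_force: 45.0
```

```bash
python3 - <<'E'
from h import *
togo([.5063,.142,.0707]);tilt();s=bot.get_state();print(s['contact_force'])
E
```

```text
tcp [0.5054 0.1423 0.1434] units [-0.021 -0.004  1.817]
tilt w units [ 0.01   0.012 -0.   ]
[-0.4874681   0.28456129 -0.534995  ]
```

Request:
{"method": "carry_out", "body": {"deltas": [{"x": -0.02, "y": 0, "z": 0.2, "wx": 0, "wy": 0, "wz": 0}, {"x": 0, "y": 0, "z": 0.2, "wx": 0, "wy": 0, "wz": 0}, {"x": 0, "y": 0, "z": 0.2, "wx": 0, "wy": 0, "wz": 0}, {"x": 0, "y": 0, "z": 0.05, "wx": 0, "wy": 0, "wz": 0}, {"x": 0, "y": 0, "z": 0.05, "wx": 0, "wy": 0, "wz": 0}, {"x": 0, "y": 0, "z": 0.05, "wx": 0, "wy": 0, "wz": 0}, {"x": 0, "y": 0, "z": 0.05, "wx": 0, "wy": 0, "wz": 0}, {"x": 0, "y": 0, "z": 0, "wx": 0, "wy": 0, "wz": 0}, {"x": 0, "y": 0, "z": 0, "wx": 0, "wy": 0, "wz": 0}, {"x": 0, "y": 0, "z": 0, "wx": 0, "wy": 0, "wz": 0}]}}

```text
clock: 14.87
tcp_pos: [0.5059, 0.1421, 0.1109]
tcp_rot: [[-0.968, 0.252, 0.0], [0.252, 0.968, 0.0], [-0.0, 0.0, -1.0]]
contact_force: [-0.5, 0.0, -1.6]
gripper_width: 0.013
finger_force: 45.0
```

```bash
python3 - <<'E'
from h import *
togo([.5063,.142,.0707]);tilt();s=bot.get_state();print(s['contact_force'])
E
```

```text
tcp [0.5059 0.1421 0.1109] units [-1.000e-02 -1.000e-03  1.005e+00]
tilt w units [ 0.003  0.004 -0.   ]
[-0.4968333   0.03927964 -1.55576067]
```

Tip is 5 mm inside the hole with no force, so I lower it the rest of the way.

Request:
{"method": "carry_out", "body": {"deltas": [{"x": 0, "y": 0, "z": 0.15, "wx": 0, "wy": 0, "wz": 0}, {"x": 0, "y": 0, "z": 0.2, "wx": 0, "wy": 0, "wz": 0}, {"x": 0, "y": 0, "z": 0.2, "wx": 0, "wy": 0, "wz": 0}, {"x": 0, "y": 0, "z": 0.2, "wx": 0, "wy": 0, "wz": 0}, {"x": 0, "y": 0, "z": 0.1, "wx": 0, "wy": 0, "wz": 0}, {"x": 0, "y": 0, "z": 0.06, "wx": 0, "wy": 0, "wz": 0}, {"x": 0, "y": 0, "z": 0.03, "wx": 0, "wy": 0, "wz": 0}, {"x": 0, "y": 0, "z": 0.03, "wx": 0, "wy": 0, "wz": 0}, {"x": 0, "y": 0, "z": 0.02, "wx": 0, "wy": 0, "wz": 0}, {"x": 0, "y": 0, "z": 0, "wx": 0, "wy": 0, "wz": 0}]}}

```text
clock: 15.7
tcp_pos: [0.5059, 0.1422, 0.0712]
tcp_rot: [[-0.968, 0.252, 0.0], [0.252, 0.968, 0.0], [-0.0, 0.0, -1.0]]
contact_force: [-0.5, -0.5, -1.8]
gripper_width: 0.0133
finger_force: 45.0
```

```bash
python3 - <<'E'
from h import *
togo([.5063,.142,.0707]);s=bot.get_state();print(s['contact_force'])
E
```

```text
tcp [0.5059 0.1422 0.0712] units [-0.011 -0.001  0.013]
[-0.52577551 -0.50672868 -1.78858689]
```

Request:
{"method": "carry_out", "body": {"deltas": [{"x": 0, "y": 0, "z": 0.02, "wx": 0, "wy": 0, "wz": 0}, {"x": 0, "y": 0, "z": 0.01, "wx": 0, "wy": 0, "wz": 0}, {"x": 0, "y": 0, "z": 0, "wx": 0, "wy": 0, "wz": 0}, {"x": 0, "y": 0, "z": 0, "wx": 0, "wy": 0, "wz": 0}, {"x": 0, "y": 0, "z": 0, "wx": 0, "wy": 0, "wz": 0}, {"x": 0, "y": 0, "z": 0, "wx": 0, "wy": 0, "wz": 0}, {"x": 0, "y": 0, "z": 0, "wx": 0, "wy": 0, "wz": 0}, {"x": 0, "y": 0, "z": 0, "wx": 0, "wy": 0, "wz": 0}, {"x": 0, "y": 0, "z": 0, "wx": 0, "wy": 0, "wz": 0}, {"x": 0, "y": 0, "z": 0, "wx": 0, "wy": 0, "wz": 0}]}}

```text
clock: 16.53
tcp_pos: [0.506, 0.1422, 0.0706]
tcp_rot: [[-0.968, 0.252, 0.001], [0.252, 0.968, 0.001], [-0.001, 0.001, -1.0]]
contact_force: [-1.1, -0.5, 5.5]
gripper_width: 0.013
finger_force: 45.0
```

Seated at the original height (0.0706 against 0.0707) with about 6 N of contact, so the punch hasn't slipped in the grip. I release it and retreat.

Request:
{"method": "carry_out", "body": {"deltas": [{"x": 0, "y": 0, "z": -0.01, "wx": 0, "wy": 0, "wz": 0}, {"x": 0, "y": 0, "z": 0, "wx": 0, "wy": 0, "wz": 0}, {"x": 0, "y": 0, "z": 0, "wx": 0, "wy": 0, "wz": 0}, {"x": 0, "y": 0, "z": 0, "wx": 0, "wy": 0, "wz": 0}, {"x": 0, "y": 0, "z": 0, "wx": 0, "wy": 0, "wz": 0}, {"x": 0, "y": 0, "z": 0, "wx": 0, "wy": 0, "wz": 0}, {"x": 0, "y": 0, "z": 0, "wx": 0, "wy": 0, "wz": 0}, {"x": 0, "y": 0, "z": 0, "wx": 0, "wy": 0, "wz": 0}, {"x": 0, "y": 0, "z": 0, "wx": 0, "wy": 0, "wz": 0}, {"x": 0, "y": 0, "z": 0, "wx": 0, "wy": 0, "wz": 0}], "fingers": 0.7}}

```text
clock: 17.37
tcp_pos: [0.5057, 0.1421, 0.0703]
tcp_rot: [[-0.968, 0.252, -0.0], [0.252, 0.968, 0.0], [0.0, -0.0, -1.0]]
contact_force: [0.1, 0.9, 0.6]
gripper_width: 0.0641
finger_force: 0.0
```

Request:
{"method": "carry_out", "body": {"deltas": [{"x": 0, "y": 0, "z": -0.2, "wx": 0, "wy": 0, "wz": 0}, {"x": 0, "y": 0, "z": -0.4, "wx": 0, "wy": 0, "wz": 0}, {"x": 0, "y": 0, "z": -0.5, "wx": 0, "wy": 0, "wz": 0}, {"x": 0, "y": 0, "z": -0.6, "wx": 0, "wy": 0, "wz": 0}, {"x": 0, "y": 0, "z": -0.6, "wx": 0, "wy": 0, "wz": 0}, {"x": 0, "y": 0, "z": -0.6, "wx": 0, "wy": 0, "wz": 0}, {"x": 0, "y": 0, "z": -0.6, "wx": 0, "wy": 0, "wz": 0}, {"x": 0, "y": 0, "z": -0.6, "wx": 0, "wy": 0, "wz": 0}, {"x": 0, "y": 0, "z": 0, "wx": 0, "wy": 0, "wz": 0}, {"x": 0, "y": 0, "z": 0, "wx": 0, "wy": 0, "wz": 0}]}}

```text
clock: 18.2
tcp_pos: [0.5065, 0.1423, 0.2362]
tcp_rot: [[-0.968, 0.252, 0.003], [0.252, 0.968, 0.002], [-0.003, 0.002, -1.0]]
contact_force: [-0.0, 0.4, -1.3]
gripper_width: 0.0639
finger_force: 0.0
```

```bash
python3 - <<'E'
from h import *
f=viewer.grab_frame('side');cv2.imwrite('pics/end.png',cv2.resize(f[120:290,70:310,::-1],None,fx=3.3,fy=3.3,interpolation=cv2.INTER_CUBIC))
E
```

```text
(no output)
```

View pics/end.png

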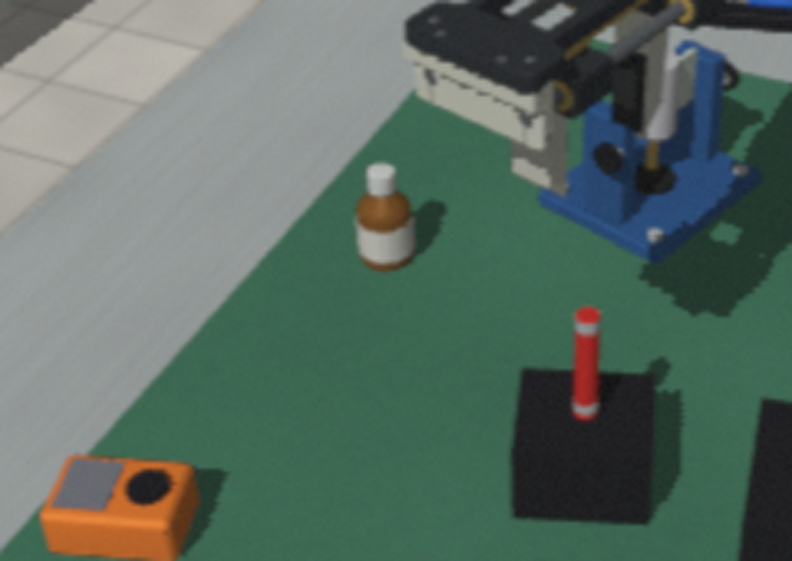

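Picture: the punch stands upright and fully down in the middle block at (586,365). The pin stays out below the barrel at (653,155), and the other things in view (meter, oil bottle) are undisturbed.

```bash
python3 -c "
from bench import bot
print(bot.job_done())"
```

```text
the job is handed in; nothing more can be done
None
```

The job is handed in: I estimate at least 23 mm of extra pin came out below (highest reading about 12 N), and the punch is back in its stand, upright, fully down and released.

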